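# Swing the gauge arm over the tall cup and clamp it

### The arm

A 7-joint arm with a two-finger parallel gripper is mounted at the origin on a cart in front of the work surface, level with it; the furniture and walls round the work are solid. World frame = base frame: x ahead of the robot, y to its left, z up, the work surface at z = 0. Lengths are in m, angles in rad, forces in N, time in s.
With the tool pointing down it reaches from about 0.35 to 0.775 m from the base axis. Payload 3.1 kg.
Tool frame: the origin (TCP) lies between the finger pads; the fingertips stand 8 mm ahead of it and the grasp point (between the pads) lies 11 mm behind it; y points along the fingers, z is the direction in which the jaws open and shut, and the axes are right-handed (so a half turn about y gives the same grasp; the last joint's range is limited). The gripper opens to 85 mm and grips with 20 to 120 N. Pads are 22 mm wide; open, the fingers measure 114 mm over their backs; the gripper's body (76 mm by 85 mm) begins 54 mm behind the grasp point. The pads swing forward as they close: fully open they stand 13 mm farther back than shut.
Start: joints at [-1.293, 0.311, 0.014, 1.512, -0.004, 1.319, -0.027], TCP at [0.173, 0.522, 0.239] pointing down, gripper open.
Joint ranges: [-2.7, 2.7], [-0.3, 1.91], [-1.27, 1.3], [0.12, 2.57], [-1.44, 4.58], [0.2, 2.03], [-3.05, 3.05]. Speed limits (rad/s): [2.79, 2.79, 3.14, 3.14, 3.14, 3.14, 3.14].

### API

Orientations are given as a unit quaternion [w, x, y, z].
In Python, from station import monitor, optics, job gives the robot as it stands.
- The arm moves only by the tool jog_arm, never from a script. Its argument "steps" is a list of rows, each a list of 7 numbers: the finger opening in cm, from 0 to 8.54, then the shift along the tool's x, y, z in cm, then the turn, a rotation vector about the tool's x, y, z in rad. A call has 1 to 20 rows; each row is the pose to reach, as a shift and turn from the pose commanded when the call began, along the tool's axes at that moment; what a row does not reach only later rows make up. A row lasts 1/12 s, in which the tool goes at most 41.7 mm and 7.16 degrees, less where a joint would pass 70% of its speed; a pose out of reach is approached as far as the arm can. A call with a gripper value outside its range is refused whole. The fingers move at their own pace and stop on an object; the grip force is fixed at half the most. Time passes only in rows, so rows that repeat a pose let the fingers close. It gives the time, the measured TCP pose, the force and the opening at its end, in the units of the state.
- monitor.observe(): the state, without advancing time (a new reading comes with each control period).
- optics.camera(name): name is "scene" or "side" or "wrist"; returns a dict with "pixels" (384x512x3 uint8, red, green, blue), "z_map" (384x512 float32, m along the optical axis (not along the pixel's ray), 0 where there is no reading), "camera_matrix" (3x3 intrinsics, pixels), "rvec" (rotation vector, rad) and "tvec" (3), from world to camera coordinates, as OpenCV has them. Camera axes: x right, y down, z forward; pixel columns grow to the right and rows downward; lengths in m; the calibration is good to about 2 mm. A picture is of the moment at which its call begins.
- job.hand_in(): hands the job in, once; it reports no verdict.
The state is a dict: "clock": time; "joints": joint angles; "qd": joint speeds; "effort": joint torques, N m; "ee_pos": TCP position; "ee_rot": TCP orientation; "ft_force": force on the tool from outside, world axes, zero at the start; "wrist_torque": the same for the moment, N m; "gripper_width": finger opening in m.
Only numpy, scipy, OpenCV 4.12 (cv2) and the standard library are available. Lean on these libraries where they do the work, as an engineer would, in place of code of your own. Each camera call takes 0.05 s, during which the arm holds its last target.

### The job

Gently push the gauge's swing arm round with a fingertip until its pointed stylus stands over the middle of the tallest, narrowest of the three steel cups. Leave it there, and then push the clamp lever on top of the post round, away from the robot, until it meets its stop. Only push, never pinch, and do not move or pick up the cups or the other things on the bench.

Things in the scene. Friction and masses are not known exactly. Their poses are not given: they have to be found in the camera images.
- pivot (a point): Point on the post axis (vertical, fixed), on top of the round aluminium base disc, 14 mm above the bench. The frame's x, y turn with the base. The disc stands fixed on short feet, is 270 mm across, its centre 70 mm from here along the base's -x (roughly towards the robot). The post is 26 mm thick, its foot flange 60 mm, its top 156 mm above the bench.
- swing_arm (a joint): Angle of the swing arm about the post axis, rad: 0 = arm points along the base's -x; growing values turn it towards the base's +y (clockwise from above); range -1.1 to 1.6. Starts parked at 1.2 to 1.45, beyond the cups on the +y side. No spring, no coasting: friction holds it where it is left; about 2 N at 110 mm from the axis moves it.
- bar_mid (a point): Point in the middle of the swing arm's bar, 110 mm from the post axis, 111 mm above the bench. The bar is a plain level aluminium bar, 14 mm wide and 24 mm high (99 to 123 mm above the bench), with clear sides from 21 mm to 127 mm from the post axis; push on its side here. Its hub round the post is 42 mm across, with its top 126 mm above the bench.
- stylus_tip (a point): Lower point of the stylus at the free end of the swing arm, 140 mm from the post axis and 88 mm above the bench, pointing straight down (8 mm over the rim of the tallest cup). It is held in a dark round collar 26 mm across, 98 to 124 mm above the bench, with a 14 mm stub up to 136 mm.
- clamp_lever (a joint): Clamp lever about the post axis, rad: 0 = open, pointing 1.047 rad (60 deg) from the base's -x towards its -y; growing values turn it on, away from the robot (counter-clockwise from above), to the stop (small pin) at 1.4 = clamped. Starts at 0 to 0.3. About 2 N at 75 mm from the axis moves it; no spring, stays where left; it neither drags nor brakes the swing arm.
- lever_handle (a point): Middle of the black handle of the clamp lever, 75 mm from the post axis and 146 mm above the bench, above the swing arm's level. The handle is a level round bar 18 mm thick (137 to 155 mm above the bench), from about 50 to 96 mm from the axis; inside that a 12 mm steel rod leads to a dark hub 32 mm across.
- steel_cup_1_mid (a point): Centre, half-way up, of the middle-sized turned steel cup, 60 mm across and 52 mm high, loose on the base disc. Leave it.
- steel_cup_2_mid (a point): Centre, half-way up, of the tallest and narrowest turned steel cup, 48 mm across and 66 mm high (rim 80 mm above the bench), loose on the base disc: the stylus must stand over this one. The three cups stand on an arc about 140 mm from the post axis at swing arm angles of about -0.7, 0 and 0.7; which stands where varies.
- steel_cup_3_mid (a point): Centre, half-way up, of the lowest and widest turned steel cup, 64 mm across and 40 mm high, loose on the base disc. Leave it.
- carton_small: Small brown card box, 90x68x58 mm, loose on the bench to the left; origin at the centre of its underside. Leave it.
- flux_bottle: Small white bottle with a black cap, 32 mm across, 75 mm high, loose on the bench to the right; origin at the centre of its underside. Leave it.
- bracket_1: Dark machined angle bracket, 30x44x30 mm, loose on the bench to the left; origin at the centre of its underside. Leave it.
Mind the look-alikes: they are no part of the job. Leave any orange look-alike of the part that bears steel_cup_2_mid alone.

How it is judged:
On the way, in this order (a step that is already met when the one before it is completed fails the run):
1. the stylus has come to rest over the middle of the tallest cup, with the clamp lever still open (horizontal distance between stylus_tip and steel_cup_2_mid below 0.012 m and velocity of joint swing_arm between -0.05 and 0.05 rad/s and value of joint clamp_lever below 0.6 rad), for 0.2 s.
2. the clamp lever has been pushed round to its stop, the stylus still over the cup (horizontal distance between stylus_tip and steel_cup_2_mid below 0.012 m and value of joint clamp_lever above 1.28 rad), for 0.2 s.
At the end, for the whole second after the job is handed in: The stylus tip is at rest within 12 mm, seen from above, of the axis of the tallest steel cup, the clamp lever is at its stop (joint over 1.28 of 1.4 rad), and all three cups stand upright (all of step 2 and velocity of joint swing_arm between -0.05 and 0.05 rad/s and angle between each of steel_cup_1_mid, steel_cup_2_mid, steel_cup_3_mid's own z axis and vertical below 0.1 rad); the robot touches nothing.
It fails at once if the fingers press or squeeze the swing arm or the clamp lever with more than 30 N (contact force between the fingers and swing_arm above 30 N or contact force between the fingers and clamp_lever above 30 N).
It fails at once if a cup is shifted or lifted by more than 12 mm (distance of any of steel_cup_1_mid, steel_cup_2_mid, steel_cup_3_mid from where it was at the start of the episode above 0.012 m).
It fails at once if the card box, the bottle or the bracket is moved by more than 20 mm (distance of any of carton_small, flux_bottle, bracket_1 from where it was at the start of the episode above 0.02 m).
It also fails if it takes over 56 s, if anything falls off the work surface, if the arm or the gripper's body presses on something with over 40 N, if the wrist force passes 120 N, or if a joint passes its speed limit or range.

## Working session

There is one attempt and no reset: what is moved stays moved. The work goes in short steps, Python scripts to look and compute and a tool call to move; the robot and the scene stay as the last step left them, time stands still between calls to the robot, and variables do not carry over. Pictures are saved under pics/ and viewed, and the job is handed in when it is done.

Besides the shell and the picture viewer there is one more tool, called after "Emit:" as a command line: name --pt "numbers of a row" for each row, then --argument value for the rest. jog_arm: Moves the arm, as the interface text tells. Its arguments: {"type":"object","properties":{"steps":{"type":"array","items":{"type":"array","items":{"type":"number"}}}},"required":["steps"]}

```bash
mkdir -p pics
cat > h.py <<'E'
import numpy as np, cv2
from station import monitor, optics, job
def cam(n, save=None):
    c=optics.camera(n)
    if save: cv2.imwrite('pics/'+save, c['pixels'][:,:,::-1])
    return c
def world(c):
    K=c['camera_matrix'];R,_=cv2.Rodrigues(np.array(c['rvec'],float));t=np.array(c['tvec'],float).ravel()
    z=c['z_map'];v,u=np.mgrid[:z.shape[0],:z.shape[1]]
    P=np.stack([(u-K[0,2])*z/K[0,0],(v-K[1,2])*z/K[1,1],z],-1)
    return (P-t)@R
def proj(c,p):
    return cv2.projectPoints(np.array(p,float).reshape(-1,3),np.array(c['rvec'],float),np.array(c['tvec'],float),c['camera_matrix'],None)[0].reshape(-1,2)
E
python3 - <<'E'
from h import *
a=cam('scene','s0.png');b=cam('side','d0.png');c=cam('wrist','w0.png')
import pickle;pickle.dump((a,b,c),open('c0.pkl','wb'))
s=monitor.observe();print(s['ee_pos'],s['ee_rot'],s['clock'],s['gripper_width'],s['ft_force'])
for x in(a,b):
    R,_=cv2.Rodrigues(np.array(x['rvec'],float));print(-R.T@np.array(x['tvec']).ravel(),R[2])
E
```

```text
[0.17275001 0.52160425 0.23847311] [-0.69745577  0.69871785 -0.11265777  0.11250352] 0.15 0.08556897815448135 [-0.51319772  0.78890335  0.20027801]
[-0.17001643 -0.60313397  0.97210217] [ 0.56830732  0.47431058 -0.67235129]
[0.26395548 0.96685466 0.7868262 ] [ 0.2237145  -0.80567295 -0.5484915 ]
```

View pics/s0.png

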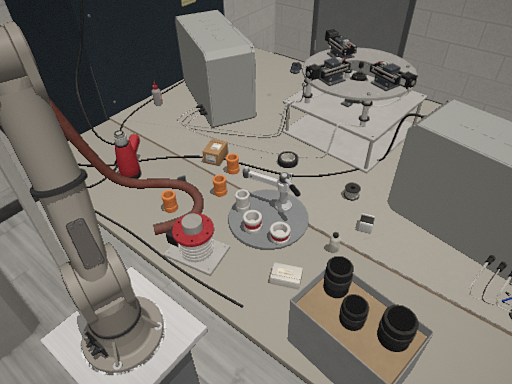

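View pics/d0.png

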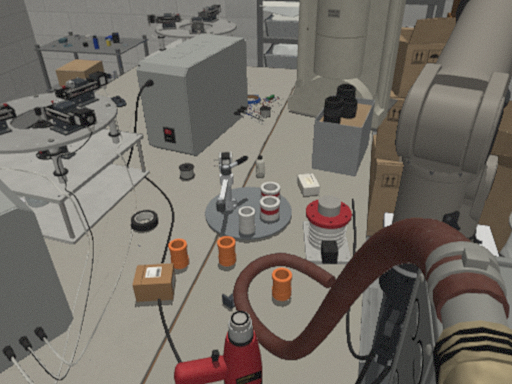

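View pics/w0.png

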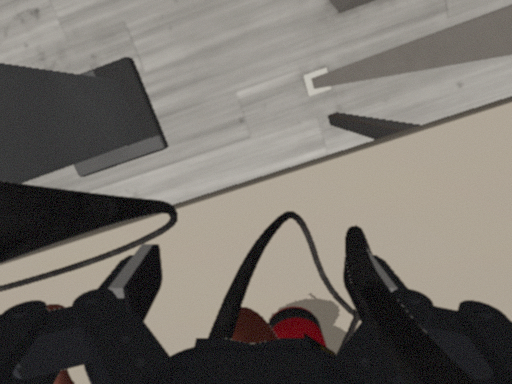

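The scene view shows the disc at about (268,217) and the post at (285,190). The swing arm points to the upper left at (262,177). The cups are at (242,200), (252,221) and (280,233), and the orange look-alikes are off the disc. Next I'll enlarge the images and measure.

Run:
```python
from h import *
import pickle
a,b,c=pickle.load(open('c0.pkl','rb'))
cv2.imwrite('pics/s0z.png',cv2.resize(a['pixels'][150:260,150:350,::-1],None,fx=4,fy=4,interpolation=cv2.INTER_CUBIC))
cv2.imwrite('pics/d0z.png',cv2.resize(b['pixels'][130:250,180:340,::-1],None,fx=5,fy=5,interpolation=cv2.INTER_CUBIC))
for n,x in(('s',a),('d',b)):
    P=world(x); x['P']=P
    m=(x['z_map']>0)
    hsv=cv2.cvtColor(x['pixels'],cv2.COLOR_RGB2HSV)
    # points by height
    Z=P[...,2]
    roi=m&(P[...,0]>0.3)&(P[...,0]<0.9)&(abs(P[...,1])<0.4)&(Z>0.02)&(Z<0.17)
    for lo,hi in((.008,.02),(.05,.058),(.062,.07),(.076,.084),(.12,.128),(.13,.16)):
        k=m&(P[...,0]>0.3)&(P[...,0]<0.9)&(abs(P[...,1])<0.3)&(Z>lo)&(Z<hi)
        nl,lab,st,ce=cv2.connectedComponentsWithStats(k.astype(np.uint8))
        print(n,lo,hi,[(st[i,4],ce[i].round().astype(int).tolist(),np.median(P[lab==i],0).round(3).tolist()) for i in range(1,nl) if st[i,4]>12])
```

```text
s 0.008 0.02 [(np.int32(47), [219, 160], [0.674, 0.28, 0.014]), (np.int32(33), [288, 156], [0.873, 0.08, 0.014]), (np.int32(48), [287, 164], [0.821, 0.048, 0.013]), (np.int32(80), [259, 168], [0.745, 0.129, 0.011]), (np.int32(32), [233, 171], [0.663, 0.188, 0.014]), (np.int32(87), [315, 175], [0.84, -0.073, 0.011]), (np.int32(13), [179, 189], [0.472, 0.283, 0.015]), (np.int32(2543), [270, 219], [0.568, -0.072, 0.014]), (np.int32(33), [220, 193], [0.545, 0.147, 0.015]), (np.int32(38), [351, 196], [0.812, -0.23, 0.013]), (np.int32(41), [171, 208], [0.384, 0.228, 0.015]), (np.int32(331), [217, 252], [0.344, -0.025, 0.014]), (np.int32(76), [284, 283], [0.377, -0.254, 0.014])]
s 0.05 0.058 [(np.int32(27), [221, 151], [0.694, 0.279, 0.055]), (np.int32(15), [233, 163], [0.664, 0.188, 0.053]), (np.int32(17), [219, 178], [0.571, 0.176, 0.055]), (np.int32(19), [220, 185], [0.547, 0.147, 0.052]), (np.int32(13), [168, 194], [0.404, 0.26, 0.055]), (np.int32(13), [166, 201], [0.374, 0.235, 0.054]), (np.int32(13), [283, 199], [0.62, -0.073, 0.055]), (np.int32(24), [242, 203], [0.522, 0.025, 0.054])
[... 2368 characters left out ...]
int32(29), [247, 219], [0.53, 0.058, 0.065]), (np.int32(45), [319, 235], [0.326, 0.082, 0.065]), (np.int32(130), [226, 243], [0.557, 0.168, 0.066]), (np.int32(130), [178, 246], [0.677, 0.206, 0.068]), (np.int32(95), [161, 268], [0.686, 0.29, 0.063]), (np.int32(164), [282, 276], [0.393, 0.25, 0.067])]
d 0.076 0.084 [(np.int32(96), [247, 212], [0.536, 0.039, 0.08]), (np.int32(54), [320, 231], [0.324, 0.08, 0.08])]
d 0.12 0.128 [(np.int32(185), [224, 189], [0.613, -0.002, 0.124]), (np.int32(36), [324, 214], [0.319, 0.062, 0.124])]
d 0.13 0.16 [(np.int32(213), [232, 166], [0.614, -0.076, 0.152]), (np.int32(234), [326, 204], [0.317, 0.046, 0.146]), (np.int32(19), [220, 200], [0.6, 0.076, 0.136])]
```

View pics/s0z.png

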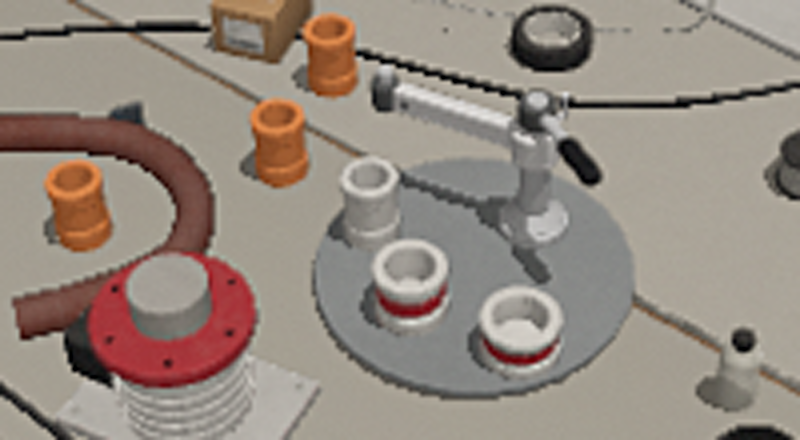

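View pics/d0z.png

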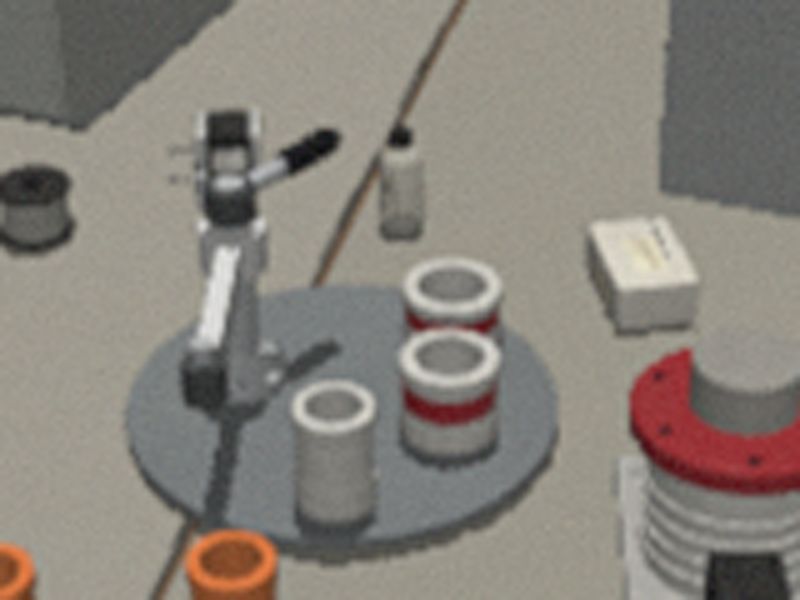

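Run:
```python
from h import *
import pickle
from scipy.optimize import least_squares
a,b,c=pickle.load(open('c0.pkl','rb'))
def circ(p,r=None):
    f=lambda q:np.hypot(p[:,0]-q[0],p[:,1]-q[1])-(q[2] if r is None else r)
    s=least_squares(f,[*p.mean(0)[:2],.03],loss='soft_l1',f_scale=.002);return s.x.round(4)
for n,x in(('s',a),('d',b)):
    P=world(x);Z=P[...,2];ok=x['z_map']>0
    g=lambda lo,hi,cx,cy,r:P[ok&(Z>lo)&(Z<hi)&(np.hypot(P[...,0]-cx,P[...,1]-cy)<r)]
    print(n,'tall rim',circ(g(.0775,.083,.536,.038,.035)),'mid',circ(g(.0635,.069,.487,-.044,.04)),'low',circ(g(.0515,.057,.507,-.138,.042)))
    k=(ok&(abs(Z-.0145)<.004)&(np.hypot(P[...,0]-.55,P[...,1]+.05)<.2)).astype(np.uint8)
    nl,lab,st,_=cv2.connectedComponentsWithStats(k);k=(lab==1+st[1:,4].argmax()).astype(np.uint8)
    ct=max(cv2.findContours(k,cv2.RETR_EXTERNAL,cv2.CHAIN_APPROX_NONE)[0],key=cv2.contourArea)[:,0]
    q=P[ct[:,1],ct[:,0]];print('disc',circ(q),circ(q,.135))
    q=g(.118,.1265,.61,0,.12);print('bar top n',len(q),cv2.fitLine(q[:,:2].astype(np.float32),cv2.DIST_HUBER,0,.01,.01).ravel().round(3))
    q=g(.131,.139,.6,.07,.03);print('stub',q.mean(0),len(q))
    q=g(.15,.160,.614,-.075,.06);print('posttop',len(q),q.mean(0).round(3),q.min(0).round(3),q.max(0).round(3))
    for z in np.arange(.13,.19,.005):
        q=g(z,z+.005,.62,-.08,.15)
        if len(q): print(round(z,3),len(q),q.mean(0).round(3),q.min(0).round(3)[:2],q.max(0).round(3)[:2])
    # dark handle
    V=x['pixels'].max(2);m=ok&(V<60)&(Z>.13)&(Z<.165)&(np.hypot(P[...,0]-.62,P[...,1]+.08)<.13)&(P[...,1]<.03)
    v,u=np.where(m);print(np.c_[u,v,(P[m]*1000).round()].astype(int)[::4].tolist())
```

```text
s tall rim [0.5384 0.0376 0.0202] mid [ 0.4884 -0.0452  0.0254] low [ 0.508  -0.1395  0.0275]
disc [ 0.5586 -0.07    0.1204] [ 0.5605 -0.0587  0.03  ]
bar top n 176 [ 0.131 -0.991  0.612 -0.006]
stub [0.60013572 0.07017527 0.13554345] 13
posttop 102 [ 0.618 -0.087  0.154] [ 0.589 -0.132  0.15 ] [ 0.652 -0.054  0.158]
0.13 10 [ 0.62  -0.031  0.132] [ 0.598 -0.079] [0.646 0.067]
0.135 11 [ 0.615 -0.031  0.137] [ 0.599 -0.079] [0.65  0.068]
0.14 11 [ 0.611 -0.09   0.143] [ 0.589 -0.129] [ 0.65  -0.061]
0.145 34 [ 0.604 -0.109  0.148] [ 0.582 -0.154] [ 0.651 -0.059]
0.15 84 [ 0.612 -0.1    0.153] [ 0.583 -0.152] [ 0.652 -0.054]
0.155 44 [ 0.612 -0.095  0.156] [ 0.585 -0.15 ] [ 0.642 -0.054]
0.16 1 [ 0.623 -0.062  0.16 ] [ 0.623 -0.062] [ 0.623 -0.062]
[[280, 177, 615, -60, 151], [281, 179, 611, -67, 150], [281, 180, 616, -64, 140], [281, 181, 615, -65, 137], [282, 182, 617, -68, 133], [290, 185, 600, -110, 155], [290, 186, 600, -110, 151], [294, 186, 605, -121, 154], [293, 187, 598, -122, 156], [292, 188, 595, -121, 153], [291, 189, 596, -117, 145], [295, 189, 593, -133, 156], [294, 190,
[... 846 characters left out ...]
5]
0.155 46 [ 0.617 -0.082  0.156] [ 0.587 -0.142] [ 0.641 -0.052]
[[244, 156, 592, -140, 156], [244, 157, 591, -136, 155], [242, 158, 595, -128, 155], [246, 158, 584, -137, 152], [242, 159, 594, -125, 154], [246, 159, 584, -134, 150], [240, 160, 599, -120, 152], [244, 160, 588, -125, 151], [239, 161, 600, -112, 153], [243, 161, 590, -123, 148], [241, 162, 595, -116, 148], [240, 163, 596, -111, 147], [228, 169, 617, -54, 156], [223, 170, 632, -51, 152], [227, 170, 619, -52, 153], [222, 171, 635, -50, 149], [226, 171, 623, -54, 148], [230, 171, 614, -62, 144], [225, 172, 627, -54, 144], [229, 172, 614, -55, 145], [224, 173, 629, -52, 141], [228, 173, 617, -52, 143], [225, 174, 627, -54, 137]]
```

Run:
```python
from h import *
import pickle
from scipy.spatial.transform import Rotation as Rn
a,b,c=pickle.load(open('c0.pkl','rb'))
s=monitor.observe();q=s['ee_rot'];R=Rn.from_quat([*q[1:],q[0]]).as_matrix();print('toolaxes cols\n',R.round(3))
H=np.zeros((20,24))
for x in(a,b):
    P=world(x)[x['z_map']>0]
    i=((P[:,0]-0)/.05).astype(int);j=((P[:,1]+.4)/.05).astype(int)
    m=(P[:,0]>0)&(P[:,1]>-.4)&(i<20)&(j<24)&(P[:,2]<.9)
    np.maximum.at(H,(i[m],j[m]),P[m,2])
print('rows x 0..1 step.05; cols y from -.4 step .05 (cm)');print('      ',*[f'{int(-40+5*k):4d}' for k in range(24)])
for k in range(20):print(f'{k*5:4d}: ',*[f'{int(round(v*100)):4d}' for v in H[k]])
# hose
for n,x in(('s',a),('d',b)):
    P=world(x);hsv=cv2.cvtColor(x['pixels'],cv2.COLOR_RGB2HSV)
    m=((hsv[...,0]<12)|(hsv[...,0]>172))&(hsv[...,1]>70)&(hsv[...,1]<200)&(hsv[...,2]<140)&(x['z_map']>0)
    v,u=np.where(m);
    sel=np.linspace(0,len(u)-1,45).astype(int)
    print(n,[(int(u[k]),int(v[k]),*(P[v[k],u[k]]*100).round().astype(int).tolist()) for k in sel])
```

```text
toolaxes cols
 [[ 0.949 -0.     0.314]
 [-0.314 -0.002  0.949]
 [ 0.    -1.    -0.002]]
rows x 0..1 step.05; cols y from -.4 step .05 (cm)
        -40  -35  -30  -25  -20  -15  -10   -5    0    5   10   15   20   25   30   35   40   45   50   55   60   65   70   75
   0:     0    0    0    0    0    2   30   43   58   72   69    0    0    0    0    0    0    0    0    0    0    0    0    0
   5:     0    0    0    0    0    1    6   31   57   74   75    0    0    0   69   68   63    0   38    0    0    0    0   10
  10:     0    0    0    0    0    1    1    1    2    1   74    0    0   70   69   68   67   66   65   64    0   55   55   21
  15:     0    0    0    0    0    0    0    0    0    0    0    0    0    0   67   67   67   66   64   63    0   60   62   63
  20:    19   19    1    1    1    1    1    1   12   12    2    1    1    1    2    3    6   64   64   62   55   60   62   62
  25:    19   19    0    1    1    0    2   12   15   15    6    4    4    1    1    1    1   28   39   46   46    0    0    0
  30:    26    0    1    1    1    1    2   12   15   15   12    4    3 
[... 3123 characters left out ...]
, 37, 16, 3), (296, 265, 37, 17, 3), (378, 267, 23, 64, 49), (384, 270, 22, 63, 48), (466, 273, 20, 77, 62), (341, 276, 26, 58, 41), (469, 278, 19, 78, 62), (339, 281, 26, 57, 40), (451, 283, 20, 78, 61), (489, 285, 18, 78, 62), (347, 288, 25, 59, 40), (469, 290, 20, 78, 62), (275, 293, 41, 26, 2), (283, 296, 39, 27, 2), (440, 299, 21, 78, 61), (344, 304, 25, 57, 36), (252, 310, 44, 34, 3), (438, 317, 21, 78, 59), (264, 326, 40, 38, 4), (312, 333, 29, 52, 22), (300, 339, 31, 49, 17), (318, 343, 28, 51, 19), (290, 347, 33, 48, 12), (274, 351, 37, 45, 6), (285, 355, 34, 47, 8), (237, 361, 42, 53, 12), (238, 368, 42, 53, 11), (217, 374, 45, 55, 9), (186, 379, 50, 58, 11), (260, 383, 38, 51, 3)]
```

The depth maps agree to within a few mm:

| Item | Estimate |
|---|---|
| Tall cup | (0.537, 0.039) |
| Pivot | (0.621, -0.065) |
| Swing arm direction now | about 99° |
| Swing arm direction needed | about 129° |
| Lever direction now | about -114° |

The arm has to be pushed from its far side. The brown hose rises close to the start pose at about (0.26, 0.52, 0.3), so I'll leave along -y first.

Emit:
jog_arm --pt "0 1.3 -2 -3.9 0 0 0" --pt "0 2.6 -2 -7.7 0 0 0" --pt "0 3.9 -2 -11.5 0 0 0" --pt "0 5.1 -2 -15.4 0 0 0" --pt "0 8 -2 -17.5 0 0 0" --pt "0 11 -2 -19.5 0 -0.1 0" --pt "0 14 -2 -21.5 0 -0.2 0" --pt "0 17 -2 -23.5 0 -0.3 0" --pt "0 20 -2 -25.5 0 -0.4 0" --pt "0 23 -2 -27.5 0 -0.47 0" --pt "0 26 -2 -29 0 -0.47 0" --pt "0 29.7 -2 -30.4 0 -0.47 0" --pt "0 29.7 -2 -30.4 0 -0.47 0"

```text
clock: 1.23
ee_pos: [0.3643, 0.1337, 0.2598]
ee_rot: [-0.704, 0.706, 0.05, -0.047]
ft_force: [-0.4, -1.0, 0.5]
gripper_width: -0.0002
```

Emit:
jog_arm --pt "0 3.5 0 -1.7 0 0 0" --pt "0 7 0 -3.4 0 0 0" --pt "0 10.5 0 -5.1 0 0 0" --pt "0 14 0 -6.8 0 0 0" --pt "0 17.5 0 -8.4 0 0 0" --pt "0 21 0 -10 0 0 0" --pt "0 24 0 -11.4 0 0 0" --pt "0 26.3 0 -12.5 0 0 0" --pt "0 26.3 0 -12.5 0 0 0" --pt "0 26.3 0 -12.5 0 0 0"

```text
clock: 2.07
ee_pos: [0.6382, 0.0551, 0.2576]
ee_rot: [-0.705, 0.706, 0.051, -0.053]
ft_force: [-0.6, 0.1, -0.5]
gripper_width: -0.0004
```

Run:
```python
from h import *
import pickle
a,b,c=[cam(n) for n in('scene','side','wrist')]
pickle.dump((a,b,c),open('c1.pkl','wb'))
S=cv2.resize(a['pixels'][80:270,190:350],None,fx=2.5,fy=3,interpolation=cv2.INTER_CUBIC)
D=cv2.resize(b['pixels'][80:270,160:320],None,fx=2.5,fy=3,interpolation=cv2.INTER_CUBIC)
cv2.imwrite('pics/v1.png',np.hstack([S,D])[:,:,::-1])
cv2.imwrite('pics/w1.png',c['pixels'][:,:,::-1])
s=monitor.observe();print(s['ee_pos'],s['clock'],s['joints'])
```

```text
[0.63704535 0.05698196 0.2594866 ] 2.2167 [-0.49321397  0.54609942  0.64441182  1.21483854 -0.31983126  1.48015207
  1.82990352]
```

View pics/v1.png

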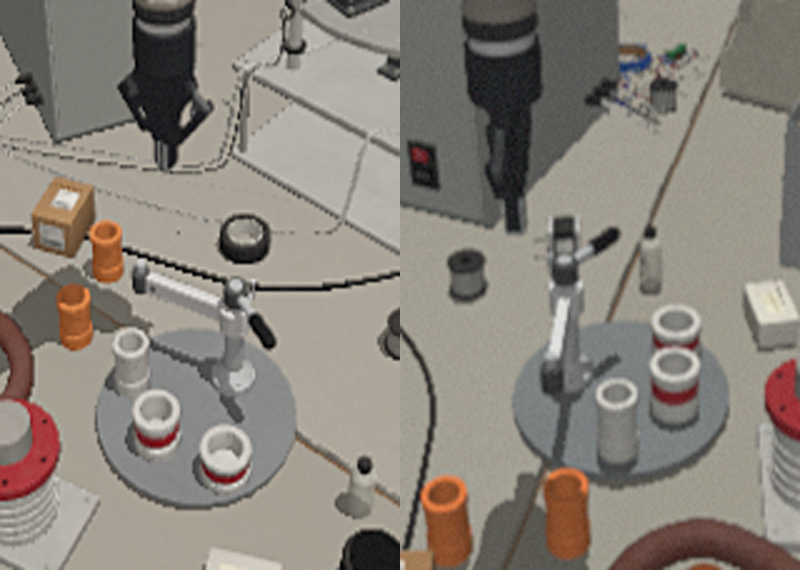

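View pics/w1.png

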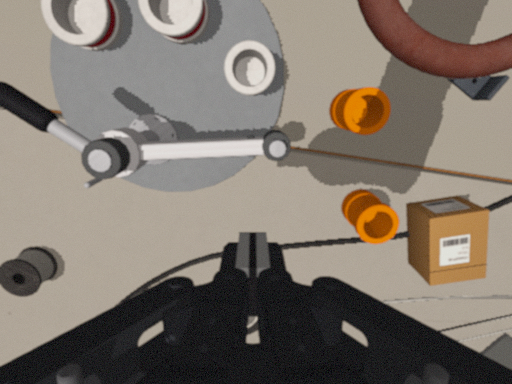

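The wrist view is clear. The post top is at (103,158), the stub at (275,147), the bar lies level between them, the tall cup's rim is around (249,68), and the fingers are at (252,240). I'll cast rays from these and check the fingertip height.

```bash
cat >> h.py <<'E'
def ray(c,u,v,z):
    K=c['camera_matrix'];R,_=cv2.Rodrigues(np.array(c['rvec'],float));t=np.array(c['tvec'],float).ravel()
    o=-R.T@t;d=R.T@np.linalg.inv(K)@np.array([u,v,1.]);return o+d*(z-o[2])/d[2]
E
python3 - <<'E'
from h import *
import pickle
a,b,c=pickle.load(open('c1.pkl','rb'))
print('post',ray(c,103,158,.156),'stub',ray(c,275,147,.136))
P=world(c);Z=P[...,2];ok=c['z_map']>0
from scipy.optimize import least_squares
def circ(p):
    f=lambda q:np.hypot(p[:,0]-q[0],p[:,1]-q[1])-q[2]
    return least_squares(f,[*p.mean(0)[:2],.03],loss='soft_l1',f_scale=.002).x.round(4)
g=lambda lo,hi,cx,cy,r:P[ok&(Z>lo)&(Z<hi)&(np.hypot(P[...,0]-cx,P[...,1]-cy)<r)]
print('rim',circ(g(.077,.084,.537,.039,.035)))
q=g(.131,.141,.6,.072,.02);print('stubdepth',len(q),q.mean(0))
q=g(.115,.13,.61,.0,.045);print('bar',len(q),cv2.fitLine(q[:,:2].astype(np.float32),cv2.DIST_HUBER,0,.01,.01).ravel().round(4))
q=g(.135,.16,.59,-.13,.04);print('handle',len(q),cv2.fitLine(q[:,:2].astype(np.float32),cv2.DIST_HUBER,0,.01,.01).ravel().round(4))
for n,x in(('s',a),('d',b)):
    Q=world(x);V=x['pixels'].max(2)
    m=(x['z_map']>0)&(np.hypot(Q[...,0]-.64,Q[...,1]-.055)<.05)&(Q[...,2]>.2)&(Q[...,2]<.3)
    q=Q[m];k=q[q[:,2]<q[:,2].min()+.02];print(n,q[:,2].min(),np.sort(q[:,2])[:8].round(3),k.min(0),k.max(0))
E
```

```text
post [ 0.62648919 -0.06239398  0.156     ] stub [0.60078757 0.06977064 0.136     ]
rim [0.5383 0.0385 0.0203]
stubdepth 222 [0.60151056 0.07171121 0.13584777]
bar 1673 [ 0.1943 -0.9809  0.6152  0.001 ]
handle 1625 [ 0.498   0.8672  0.599  -0.1194]
s 0.24925663541020923 [0.249 0.252 0.253 0.253 0.254 0.255 0.255 0.256] [0.62624785 0.0394978  0.24925664] [0.64405665 0.06549635 0.26899776]
d 0.251724757366539 [0.252 0.252 0.253 0.254 0.254 0.254 0.254 0.254] [0.62501162 0.05170451 0.25172476] [0.64715854 0.07121451 0.27113677]
```

Emit:
jog_arm --pt "0 0 3 -1 0 -0.05 0" --pt "0 0 6 -1 0 -0.05 0" --pt "0 0 9 -1 0 -0.05 0" --pt "0 0 11.5 -1 0 -0.05 0" --pt "0 0 13.5 -1 0 -0.05 0" --pt "0 0 14.8 -1 0 -0.05 0" --pt "0 0 14.8 -1 0 -0.05 0" --pt "0 0 14.8 -1 0 -0.05 0" --pt "0 0 14.8 -1 0 -0.05 0"

```text
clock: 2.97
ee_pos: [0.6401, 0.0468, 0.1132]
ee_rot: [0.704, -0.703, -0.072, 0.07]
ft_force: [0.3, 0.6, 0.9]
gripper_width: 0.0001
```

Run:
```python
from h import *
from scipy.spatial.transform import Rotation as Rn
c=cam('wrist','w2.png')
s=monitor.observe();p=np.array(s['ee_pos']);q=s['ee_rot'];R=Rn.from_quat([*q[1:],q[0]]).as_matrix()
print(p,s['clock'],s['ft_force']);print(R.round(3), 'zdir',np.degrees(np.arctan2(R[1,2],R[0,2])))
# plan: finger centre at bar angle th, gap g, r0
piv=np.array([.627,-.065]);r0=.108
th0=np.arctan2(R[1,2],R[0,2])
tgt=np.arctan2(.0385-piv[1],.538-piv[0]);print('target deg',np.degrees(tgt))
for th in np.radians(np.r_[101,np.arange(104,131,3),np.degrees(tgt)]):
    c_=piv+r0*np.array([np.cos(th),np.sin(th)])+.018*np.array([np.sin(th),-np.cos(th)])
    d=np.r_[c_-p[:2],0];print(round(np.degrees(th),1),c_.round(4),(R.T@d*100).round(2),'roty',round(-(th-th0),3))
```

```text
[0.64043704 0.04650715 0.11345622] 3.0167 [ 0.08167805  0.552167   -0.21569028]
[[ 0.98   0.003 -0.2  ]
 [ 0.2    0.001  0.98 ]
 [ 0.003 -1.    -0.   ]] zdir 101.51181726311337
target deg 130.6923486478316
101.0 [0.6241 0.0445] [-1.65 -0.01  0.13] roty 0.009
104.0 [0.6183 0.0441] [-2.21 -0.01  0.21] roty -0.043
107.0 [0.6126 0.0435] [-2.78 -0.01  0.26] roty -0.096
110.0 [0.607  0.0426] [-3.36 -0.01  0.29] roty -0.148
113.0 [0.6014 0.0414] [-3.93 -0.01  0.28] roty -0.201
116.0 [0.5958 0.04  ] [-4.5  -0.02  0.25] roty -0.253
119.0 [0.5904 0.0382] [-5.07 -0.02  0.18] roty -0.305
122.0 [0.585  0.0361] [-5.64 -0.02  0.09] roty -0.358
125.0 [0.5798 0.0338] [-6.2  -0.02 -0.04] roty -0.41
128.0 [0.5747 0.0312] [-6.75 -0.02 -0.19] roty -0.462
130.7 [0.5702 0.0286] [-7.24 -0.03 -0.35] roty -0.509
```

View pics/w2.png

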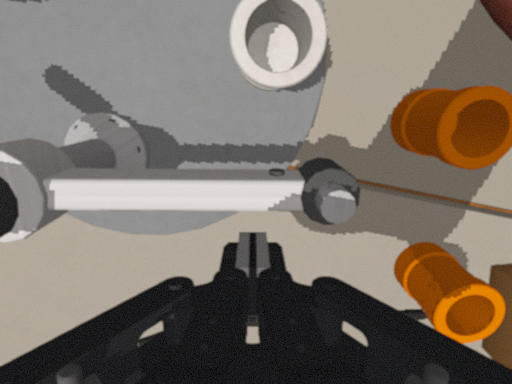

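The fingers stand just clear of the bar's far side and are aligned with it. Now I'll push along the arc, stopping short to look.

Emit:
jog_arm --pt "0 -0.5 0 0.05 0 0 0" --pt "0 -1 0 0.1 0 0 0" --pt "0 -1.3 0 0.12 0 0 0" --pt "0 -1.5 0 0.15 0 0 0" --pt "0 -1.7 0 0.15 0 0 0" --pt "0 -2 0 0.2 0 -0.02 0" --pt "0 -2.3 0 0.2 0 -0.05 0" --pt "0 -2.6 0 0.23 0 -0.08 0" --pt "0 -2.9 0 0.26 0 -0.1 0" --pt "0 -3.2 0 0.28 0 -0.13 0" --pt "0 -3.5 0 0.29 0 -0.16 0" --pt "0 -3.8 0 0.28 0 -0.19 0" --pt "0 -4.1 0 0.27 0 -0.21 0" --pt "0 -4.4 0 0.25 0 -0.24 0" --pt "0 -4.7 0 0.22 0 -0.27 0" --pt "0 -5 0 0.19 0 -0.3 0" --pt "0 -5.3 0 0.15 0 -0.33 0" --pt "0 -5.6 0 0.1 0 -0.35 0" --pt "0 -5.6 0 0.1 0 -0.35 0"

```text
clock: 4.6
ee_pos: [0.584, 0.0355, 0.1115]
ee_rot: [0.681, -0.68, -0.192, 0.192]
ft_force: [1.8, -0.3, 1.1]
gripper_width: 0.0001
```

```bash
cat > look.py <<'E'
from h import *
import sys
from scipy.optimize import least_squares
from scipy.spatial.transform import Rotation as Rn
def circ(p):
    f=lambda q:np.hypot(p[:,0]-q[0],p[:,1]-q[1])-q[2]
    return least_squares(f,[*p.mean(0)[:2],.03],loss='soft_l1',f_scale=.002).x.round(4)
tag=sys.argv[1];sx,sy=float(sys.argv[2]),float(sys.argv[3])
ims=[]
for n in('scene','side','wrist'):
    x=cam(n,f'{n}_{tag}.png');P=world(x);Z=P[...,2];ok=x['z_map']>0
    g=lambda lo,hi,cx,cy,r:P[ok&(Z>lo)&(Z<hi)&(np.hypot(P[...,0]-cx,P[...,1]-cy)<r)]
    r=g(.077,.083,.537,.039,.032);st=g(.131,.14,sx,sy,.035)
    b=g(.119,.1265,(sx+.627)/2,(sy-.065)/2,.04)
    print(n,'rim',len(r),circ(r) if len(r)>10 else '','stub',len(st),st.mean(0).round(4) if len(st) else '', 'bar',len(b),cv2.fitLine(b[:,:2].astype(np.float32),cv2.DIST_HUBER,0,.01,.01).ravel().round(4) if len(b)>10 else '')
s=monitor.observe();q=s['ee_rot'];R=Rn.from_quat([*q[1:],q[0]]).as_matrix();print(np.round(s['ee_pos'],4),s['clock'],np.round(s['ft_force'],2),'zdir',np.degrees(np.arctan2(R[1,2],R[0,2])))
E
python3 look.py a .566 .06
```

```text
scene rim 73 [0.5378 0.0367 0.0205] stub 28 [0.5634 0.043  0.1357] bar 87 [ 0.4915 -0.8709  0.5882 -0.0052]
side rim 79 [0.5361 0.0411 0.0201] stub 39 [0.5634 0.0506 0.1351] bar 9 
wrist rim 2699 [0.5375 0.0377 0.0201] stub 1448 [0.5581 0.0457 0.1356] bar 5866 [ 0.5286 -0.8488  0.589  -0.0059]
[0.5836 0.0361 0.1109] 4.75 [0.6  0.57 0.74] zdir 121.51134195896269
```

View pics/wrist_a.png

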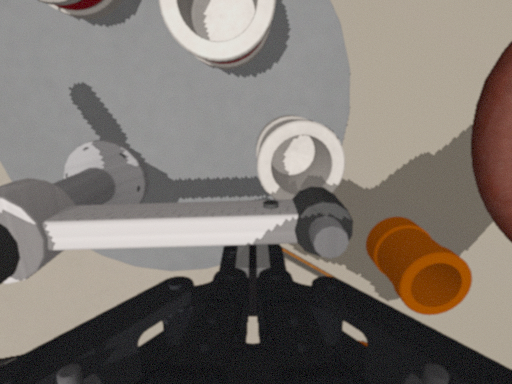

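The bar is now near the cup, with the stub top at (330,236) and the tall cup's rim centred near (300,158) in the wrist view. I'll measure the stub precisely by ray.

```bash
cat > loc.py <<'E'
from h import *
import sys
# stub top centre per camera: points near z .136, tight
from scipy.optimize import least_squares
def stub(x,sx,sy,r=.014):
    P=world(x);ok=x['z_map']>0
    p=np.array([sx,sy])
    for _ in range(5):
        m=ok&(abs(P[...,2]-.1357)<.002)&(np.hypot(P[...,0]-p[0],P[...,1]-p[1])<r)
        if m.sum()<5:return None
        p=P[m].mean(0)[:2]
    return m.sum(),p.round(4)
def rim(x):
    P=world(x);Z=P[...,2];p=P[(x['z_map']>0)&(Z>.0775)&(Z<.083)&(np.hypot(P[...,0]-.537,P[...,1]-.039)<.032)]
    if len(p)<15:return None
    f=lambda q:np.hypot(p[:,0]-q[0],p[:,1]-q[1])-.0203
    return len(p),least_squares(f,p.mean(0)[:2],loss='soft_l1',f_scale=.002).x.round(4)
if __name__=='__main__':
    for n in('scene','side','wrist'):
        x=cam(n);s=stub(x,float(sys.argv[1]),float(sys.argv[2]));r=rim(x)
        print(n,s,r)
E
python3 loc.py .558 .05
```

```text
scene (np.int64(10), array([0.553 , 0.0507])) (67, array([0.5383, 0.0378]))
side (np.int64(10), array([0.5521, 0.0541])) (78, array([0.5362, 0.0409]))
wrist (np.int64(948), array([0.5517, 0.051 ])) (2666, array([0.5377, 0.0379]))
```

All three cameras agree. The stub is about 19 mm along the arc from the cup axis, with a radial error of about 3 mm, so about 0.137 rad remain. I'll push 0.11 rad and look again.

Emit:
jog_arm --pt "0 -0.2 0 0.04 0 -0.02 0" --pt "0 -0.4 0 0.07 0 -0.04 0" --pt "0 -0.6 0 0.1 0 -0.06 0" --pt "0 -0.8 0 0.12 0 -0.08 0" --pt "0 -1.0 0 0.13 0 -0.1 0" --pt "0 -1.2 0 0.13 0 -0.11 0" --pt "0 -1.2 0 0.13 0 -0.11 0" --pt "0 -1.2 0 0.13 0 -0.11 0"

```text
clock: 5.57
ee_pos: [0.5729, 0.0306, 0.1113]
ee_rot: [0.669, -0.669, -0.229, 0.23]
ft_force: [-0.1, 0.3, -1.0]
gripper_width: 0.0001
```

```bash
python3 loc.py .541 .043; python3 -c "
from h import *
s=monitor.observe();print(s['ee_pos'],s['clock'],s['ft_force'])"
```

```text
scene (np.int64(7), array([0.541 , 0.0428])) (55, array([0.537 , 0.0364]))
side (np.int64(14), array([0.5383, 0.0448])) (70, array([0.5363, 0.0408]))
wrist (np.int64(941), array([0.5395, 0.0418])) (1784, array([0.5377, 0.038 ]))
[0.57325426 0.03016403 0.11140426] 5.7167 [-0.12986864 -0.01054657 -0.47899522]
```

About 3.8 mm is left (wrist and side views agree). I'll make a final 2.8 mm push, hold, then back away and rise.

Emit:
jog_arm --pt "0 -0.1 0 0.02 0 -0.01 0" --pt "0 -0.2 0 0.03 0 -0.02 0" --pt "0 -0.28 0 0.04 0 -0.03 0" --pt "0 -0.28 0 0.04 0 -0.03 0" --pt "0 -0.28 0 0.04 0 -0.03 0" --pt "0 0.3 0 0.04 0 -0.03 0" --pt "0 1.5 0 0 0 -0.03 0" --pt "0 2.5 0 0 0 -0.03 0" --pt "0 2.5 -3 0 0 -0.03 0" --pt "0 2.5 -7 0 0 -0.03 0" --pt "0 2.5 -10.5 0 0 -0.03 0" --pt "0 2.5 -10.5 0 0 -0.03 0" --pt "0 2.5 -10.5 0 0 -0.03 0"

```text
clock: 6.8
ee_pos: [0.5951, 0.0461, 0.2192]
ee_rot: [-0.665, 0.666, 0.241, -0.237]
ft_force: [-0.3, 0.2, -0.2]
gripper_width: -0.0002
```

```bash
python3 loc.py .537 .040; python3 -c "
from h import *
cam('wrist','w4.png')
from scipy.spatial.transform import Rotation as Rn
s=monitor.observe();q=s['ee_rot'];print(s['ee_pos'],s['clock'],s['ft_force']);R=Rn.from_quat([*q[1:],q[0]]).as_matrix();print(R.round(3))"
```

```text
scene (np.int64(8), array([0.5368, 0.0391])) (56, array([0.5375, 0.0369]))
side (np.int64(14), array([0.5351, 0.0418])) (70, array([0.5358, 0.0408]))
wrist (np.int64(312), array([0.5378, 0.0406])) (770, array([0.538 , 0.0386]))
[0.59214976 0.04635929 0.21444434] 7.0 [0.22347942 0.7535129  0.66886486]
[[ 0.771 -0.004 -0.637]
 [ 0.637 -0.     0.771]
 [-0.003 -1.     0.002]]
```

View pics/w4.png

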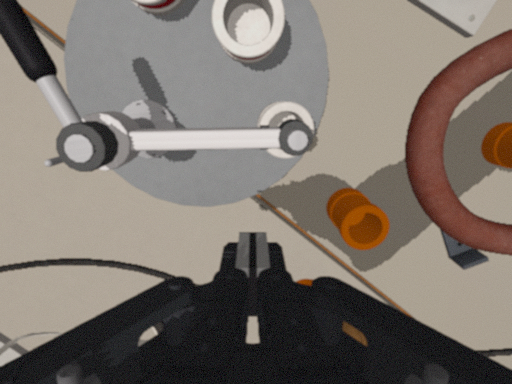

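The stylus is within about 2 mm of the cup's axis in every view, and it's at rest with the lever still open. Next I'll go over to the robot side of the lever handle, turning the tool to suit.

Emit:
jog_arm --pt "0 -1.5 -1 -1 0 0.12 0" --pt "0 -3 -1 -2.2 0 0.24 0" --pt "0 -4.5 -1 -3.5 0 0.36 0" --pt "0 -6 -1 -4.8 0 0.48 0" --pt "0 -7.5 -1 -6.1 0 0.6 0" --pt "0 -9 -1 -7.4 0 0.72 0" --pt "0 -10.5 -1 -8.7 0 0.84 0" --pt "0 -11.6 -1 -9.6 0 0.96 0" --pt "0 -12.6 -1 -10.4 0 1.06 0" --pt "0 -12.6 -1 -10.4 0 1.17 0" --pt "0 -12.6 -1 -10.4 0 1.17 0" --pt "0 -12.6 -1 -10.4 0 1.17 0" --pt "0 -12.6 -1 -10.4 0 1.17 0"

```text
clock: 8.08
ee_pos: [0.5622, -0.1132, 0.2254]
ee_rot: [0.687, -0.687, 0.167, -0.166]
ft_force: [-0.6, 0.8, -0.3]
gripper_width: -0.0002
```

```bash
python3 -c "
from h import *
a=cam('wrist','w5.png');b=cam('side','d5.png')
from scipy.spatial.transform import Rotation as Rn
P=world(a)
V=a['pixels'].max(2);m=(a['z_map']>0)&(V<70)&(P[...,2]>.135)&(P[...,2]<.16)&(np.hypot(P[...,0]-.592,P[...,1]+.13)<.035)
q=P[m];print('handle',len(q),q.mean(0),cv2.fitLine(q[:,:2].astype(np.float32),cv2.DIST_HUBER,0,.01,.01).ravel())
s=monitor.observe();q=s['ee_rot'];print(s['ee_pos'],s['clock'],s['ft_force'],s['joints']);R=Rn.from_quat([*q[1:],q[0]]).as_matrix();print(R.round(3))"
```

```text
handle 172 [ 0.59966986 -0.11132011  0.1502136 ] [ 0.50372833  0.86386216  0.596784   -0.11363638]
[ 0.5623987  -0.11333155  0.22581587] 8.1833 [ 0.44707586 -0.32079594  0.72556212] [-0.39338431  0.45147328  0.8187895   1.48872062 -0.33316636  1.34659579
  1.54378755]
[[ 0.888 -0.001  0.459]
 [-0.459  0.001  0.888]
 [-0.001 -1.     0.   ]]
```

View pics/w5.png

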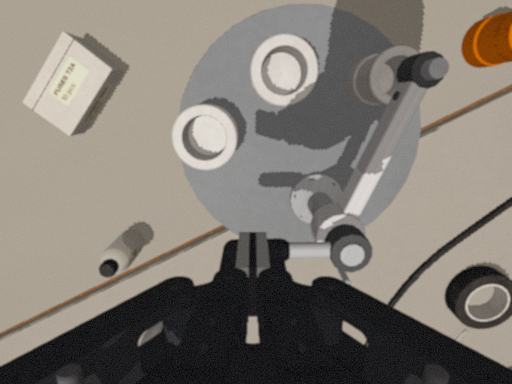

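The fingers are on the robot side of the lever with about 15 mm clearance. In this view image-up is the tool's -x, and the handle lies behind the gripper. I'll lower to handle height.

Emit:
jog_arm --pt "0 0 2.5 0 0 0 0" --pt "0 0 5 0 0 0 0" --pt "0 0 7 0 0 0 0" --pt "0 0 8 0 0 0 0" --pt "0 0 8 0 0 0 0" --pt "0 0 8 0 0 0 0"

```text
clock: 8.68
ee_pos: [0.5625, -0.1141, 0.1465]
ee_rot: [-0.687, 0.687, -0.168, 0.168]
ft_force: [-0.0, 0.1, -0.8]
gripper_width: 0.0001
```

```bash
python3 -c "
from h import *
a=cam('scene');b=cam('side')
S=cv2.resize(a['pixels'][100:250,210:350],None,fx=2.8,fy=3.5,interpolation=cv2.INTER_CUBIC)
D=cv2.resize(b['pixels'][90:240,180:320],None,fx=2.8,fy=3.5,interpolation=cv2.INTER_CUBIC)
cv2.imwrite('pics/v6.png',np.hstack([S,D])[:,:,::-1])
from scipy.spatial.transform import Rotation as Rn
s=monitor.observe();q=s['ee_rot'];p=np.array(s['ee_pos']);print(p,s['clock'],s['ft_force']);R=Rn.from_quat([*q[1:],q[0]]).as_matrix()
piv=np.array([.627,-.065]);r0=.074
th0=np.arctan2(-R[1,2],-R[0,2]);print('dir',np.degrees(th0))
for d in list(range(-118,-45,6))+[-48]:
    th=np.radians(d);c=piv+r0*np.array([np.cos(th),np.sin(th)])+.020*np.array([np.sin(th),-np.cos(th)])
    print(d,c.round(3),(R.T@np.r_[c-p[:2],0]*100).round(2),round(-(th-th0),3))
"
```

```text
[ 0.56350453 -0.11478481  0.1478751 ] 8.7833 [0.13410795 0.7619457  0.3477203 ]
dir -117.46294547441842
-118 [ 0.575 -0.121] [ 1.27  0.   -0.04] 0.009
-112 [ 0.581 -0.126] [ 2.05  0.01 -0.21] -0.095
-106 [ 0.587 -0.131] [ 2.85  0.01 -0.3 ] -0.2
-100 [ 0.594 -0.134] [ 3.65  0.01 -0.31] -0.305
-94 [ 0.602 -0.137] [ 4.45  0.01 -0.24] -0.41
-88 [ 0.61 -0.14] [ 5.24  0.02 -0.08] -0.514
-82 [ 0.617 -0.141] [6.   0.02 0.16] -0.619
-76 [ 0.625 -0.142] [6.74 0.02 0.48] -0.724
-70 [ 0.634 -0.141] [7.44 0.02 0.87] -0.828
-64 [ 0.641 -0.14 ] [8.09 0.02 1.33] -0.933
-58 [ 0.649 -0.138] [8.7  0.03 1.86] -1.038
-52 [ 0.657 -0.136] [9.24 0.03 2.45] -1.143
-46 [ 0.664 -0.132] [9.72 0.03 3.1 ] -1.247
-48 [ 0.662 -0.133] [9.57 0.03 2.88] -1.212
```

View pics/v6.png

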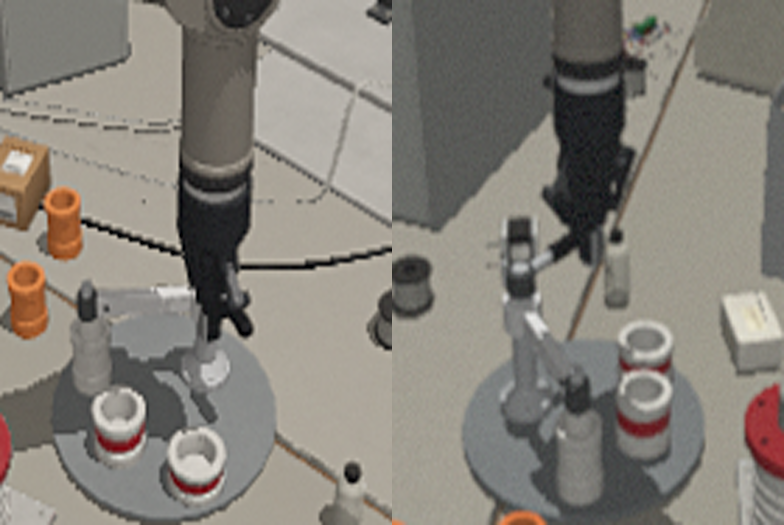

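The fingers stand beside the handle on the robot's side and the stylus is over the tall cup. Now I'll push the lever round its arc, following with the tool.

Emit:
jog_arm --pt "0 0.5 0.2 0 0 0 0" --pt "0 0.9 0.2 0 0 0 0" --pt "0 1.2 0.2 -0.03 0 0 0" --pt "0 1.5 0.2 -0.08 0 -0.03 0" --pt "0 1.8 0.2 -0.15 0 -0.06 0" --pt "0 2.1 0.2 -0.21 0 -0.1 0" --pt "0 2.5 0.2 -0.26 0 -0.15 0" --pt "0 2.85 0.2 -0.3 0 -0.2 0" --pt "0 3.25 0.2 -0.31 0 -0.25 0" --pt "0 3.65 0.2 -0.31 0 -0.3 0" --pt "0 4.05 0.2 -0.29 0 -0.36 0" --pt "0 4.45 0.2 -0.24 0 -0.41 0" --pt "0 4.85 0.2 -0.17 0 -0.46 0" --pt "0 5.24 0.2 -0.08 0 -0.51 0" --pt "0 5.6 0.2 0.03 0 -0.57 0" --pt "0 6 0.2 0.16 0 -0.62 0" --pt "0 6.4 0.2 0.32 0 -0.67 0" --pt "0 6.74 0.2 0.48 0 -0.72 0" --pt "0 6.74 0.2 0.48 0 -0.72 0"

```text
clock: 10.37
ee_pos: [0.6247, -0.1424, 0.1446]
ee_rot: [-0.702, 0.702, 0.085, -0.085]
ft_force: [-0.9, -0.9, 0.6]
gripper_width: -0.0003
```

```bash
cat > lev.py <<'E'
from h import *
import sys
from scipy.spatial.transform import Rotation as Rn
a=cam('scene');b=cam('side');w=cam('wrist','w_'+sys.argv[1]+'.png')
S=cv2.resize(a['pixels'][100:250,210:350],None,fx=2.8,fy=3.5,interpolation=cv2.INTER_CUBIC)
D=cv2.resize(b['pixels'][90:240,180:320],None,fx=2.8,fy=3.5,interpolation=cv2.INTER_CUBIC)
cv2.imwrite('pics/v_'+sys.argv[1]+'.png',np.hstack([S,D])[:,:,::-1])
s=monitor.observe();q=s['ee_rot'];p=np.array(s['ee_pos']);print(p,s['clock'],s['ft_force']);R=Rn.from_quat([*q[1:],q[0]]).as_matrix()
piv=np.array([.627,-.065]);r0=.074
th0=np.arctan2(-R[1,2],-R[0,2]);print('dir',np.degrees(th0),'finger polar deg',np.degrees(np.arctan2(*(p[:2]-piv)[::-1])), np.hypot(*(p[:2]-piv)))
for d in range(-76,-38,4):
    th=np.radians(d);c=piv+r0*np.array([np.cos(th),np.sin(th)])+.020*np.array([np.sin(th),-np.cos(th)])
    print(d,c.round(3),(R.T@np.r_[c-p[:2],0]*100).round(2),round(-(th-th0),3))
E
python3 lev.py a
```

```text
[ 0.62446856 -0.14149222  0.14434563] 10.5167 [-0.02077577 -0.32328221 -0.07294495]
dir -76.31705219626403 finger polar deg -91.89546101126653 0.07653409607984953
-76 [ 0.625 -0.142] [ 0.1   0.   -0.04] -0.006
-72 [ 0.631 -0.142] [ 0.62  0.   -0.16] -0.075
-68 [ 0.636 -0.141] [ 1.15  0.   -0.24] -0.145
-64 [ 0.641 -0.14 ] [ 1.68  0.   -0.28] -0.215
-60 [ 0.647 -0.139] [ 2.21  0.   -0.29] -0.285
-56 [ 0.652 -0.138] [ 2.75  0.   -0.26] -0.355
-52 [ 0.657 -0.136] [ 3.28  0.   -0.19] -0.424
-48 [ 0.662 -0.133] [ 3.8   0.   -0.09] -0.494
-44 [ 0.666 -0.131] [4.32 0.   0.05] -0.564
-40 [ 0.671 -0.128] [4.83 0.   0.23] -0.634
```

View pics/v_a.png

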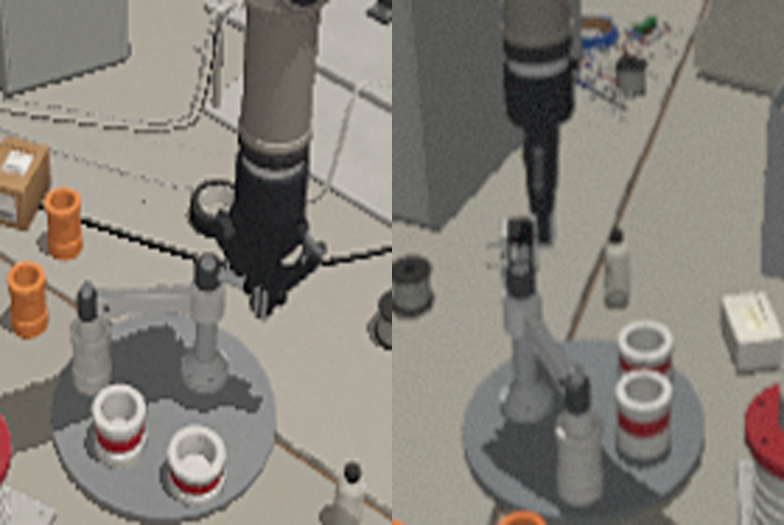

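View pics/w_a.png

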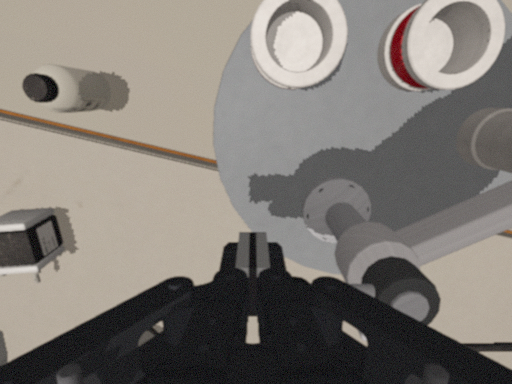

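The fingers are still behind the lever (the handle is hidden by the gripper) and the stylus hasn't moved. The lever's start range puts the stop between -54° and -37°, so I'll go on to about -58° and then creep.

Emit:
jog_arm --pt "0 0.35 0 -0.1 0 -0.04 0" --pt "0 0.7 0 -0.17 0 -0.09 0" --pt "0 1.05 0 -0.22 0 -0.13 0" --pt "0 1.4 0 -0.26 0 -0.18 0" --pt "0 1.75 0 -0.28 0 -0.22 0" --pt "0 2.1 0 -0.29 0 -0.27 0" --pt "0 2.45 0 -0.28 0 -0.31 0" --pt "0 2.45 0 -0.28 0 -0.31 0"

```text
clock: 11.18
ee_pos: [0.6489, -0.1385, 0.1444]
ee_rot: [-0.68, 0.681, 0.192, -0.192]
ft_force: [-0.2, -2.1, 0.3]
gripper_width: -0.0
```

```bash
python3 lev.py b; python3 loc.py .537 .04
```

```text
[ 0.64880042 -0.13828697  0.14437404] 11.3333 [-0.4003966  -1.14977756 -0.76903756]
dir -58.558145650887134 finger polar deg -73.43402274369973 0.07646069331440827
-76 [ 0.625 -0.142] [-2.16 -0.    0.93] 0.304
-72 [ 0.631 -0.142] [-1.7  -0.    0.66] 0.235
-68 [ 0.636 -0.141] [-1.22 -0.    0.42] 0.165
-64 [ 0.641 -0.14 ] [-0.73 -0.    0.21] 0.095
-60 [ 0.647 -0.139] [-0.22 -0.    0.04] 0.025
-56 [ 0.652 -0.138] [ 0.3   0.   -0.09] -0.045
-52 [ 0.657 -0.136] [ 0.82  0.   -0.19] -0.114
-48 [ 0.662 -0.133] [ 1.35  0.   -0.25] -0.184
-44 [ 0.666 -0.131] [ 1.89  0.   -0.28] -0.254
-40 [ 0.671 -0.128] [ 2.42  0.   -0.26] -0.324
scene (np.int64(8), array([0.5366, 0.0399])) (58, array([0.5375, 0.037 ]))
side (np.int64(10), array([0.5364, 0.0432])) (77, array([0.536, 0.041]))
wrist None None
```

View pics/v_b.png

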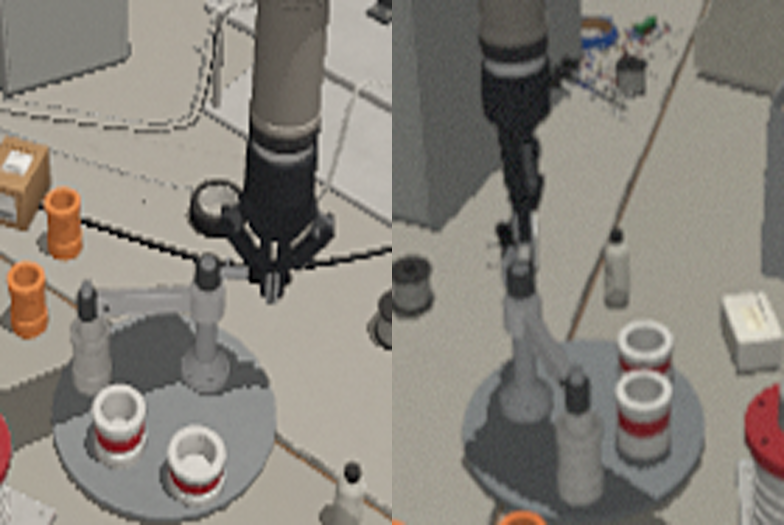

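No stop yet and the contact is light (1–2 N). I'll creep on.

Emit:
jog_arm --pt "0 0.15 0 -0.04 0 -0.02 0" --pt "0 0.3 0 -0.09 0 -0.04 0" --pt "0 0.45 0 -0.12 0 -0.06 0" --pt "0 0.6 0 -0.15 0 -0.08 0" --pt "0 0.7 0 -0.17 0 -0.1 0" --pt "0 0.7 0 -0.17 0 -0.1 0"

```text
clock: 11.98
ee_pos: [0.656, -0.1358, 0.1443]
ee_rot: [-0.67, 0.67, 0.226, -0.226]
ft_force: [-1.5, -0.8, -0.0]
gripper_width: 0.0002
```

Emit:
jog_arm --pt "0 0.1 0 -0.02 0 -0.015 0" --pt "0 0.2 0 -0.04 0 -0.03 0" --pt "0 0.3 0 -0.06 0 -0.04 0" --pt "0 0.3 0 -0.06 0 -0.04 0"

```text
clock: 12.32
ee_pos: [0.6587, -0.1346, 0.1443]
ee_rot: [-0.665, 0.665, 0.24, -0.239]
ft_force: [-0.8, -1.9, -0.0]
gripper_width: 0.0002
```

Emit:
jog_arm --pt "0 0.1 0 -0.02 0 -0.015 0" --pt "0 0.2 0 -0.04 0 -0.03 0" --pt "0 0.2 0 -0.04 0 -0.03 0"

```text
clock: 12.57
ee_pos: [0.6606, -0.1338, 0.1443]
ee_rot: [-0.661, 0.662, 0.25, -0.249]
ft_force: [-0.1, -2.9, -0.5]
gripper_width: 0.0003
```

Emit:
jog_arm --pt "0 0.1 0 -0.02 0 -0.015 0" --pt "0 0.15 0 -0.03 0 -0.02 0" --pt "0 0.15 0 -0.03 0 -0.02 0"

```text
clock: 12.82
ee_pos: [0.6616, -0.1333, 0.1444]
ee_rot: [-0.659, 0.659, 0.256, -0.256]
ft_force: [-0.4, -2.7, 0.6]
gripper_width: -0.0002
```

```bash
python3 -c "
from h import *
s=monitor.observe();print(s['ee_pos'],s['ft_force'],s['wrist_torque'],s['clock'])
cam('side');s=monitor.observe();print(s['ee_pos'],s['ft_force'],s['wrist_torque'])
c=cam('side');s=monitor.observe();print(s['ee_pos'],s['ft_force'],s['wrist_torque'])
P=world(c);V=c['pixels'].max(2)
m=(c['z_map']>0)&(V<80)&(P[...,2]>.13)&(P[...,2]<.16)&(np.hypot(P[...,0]-.67,P[...,1]+.11)<.04);print(m.sum(),P[m].round(3)[::3].tolist())
"
```

```text
[ 0.66158457 -0.13327751  0.1443583 ] [-0.37776836 -2.71000179  0.59396675] [-0.59878971  0.17334069 -0.00200967] 12.8167
[ 0.66158051 -0.13324619  0.14435176] [-0.65358927 -3.49239561  0.13654004] [-0.57452224  0.16226385 -0.02820074]
[ 0.66157035 -0.13319762  0.14434191] [-1.56742234 -4.24214603  0.00917314] [-0.60290976  0.11757366 -0.01104325]
69 [[0.649, -0.136, 0.159], [0.681, -0.124, 0.158], [0.65, -0.139, 0.153], [0.68, -0.121, 0.156], [0.662, -0.127, 0.155], [0.648, -0.125, 0.158], [0.688, -0.124, 0.15], [0.674, -0.113, 0.157], [0.669, -0.126, 0.151], [0.654, -0.122, 0.155], [0.647, -0.131, 0.151], [0.678, -0.113, 0.153], [0.667, -0.11, 0.156], [0.662, -0.125, 0.149], [0.652, -0.123, 0.151], [0.682, -0.115, 0.148], [0.668, -0.104, 0.156], [0.66, -0.11, 0.154], [0.654, -0.119, 0.149], [0.671, -0.103, 0.153], [0.66, -0.1, 0.156], [0.659, -0.124, 0.143], [0.663, -0.099, 0.152]]
```

The force is starting to rise (about 3–4 N). One more small step should show whether this is the stop.

Emit:
jog_arm --pt "0 0.05 0 -0.01 0 -0.01 0" --pt "0 0.1 0 -0.02 0 -0.01 0" --pt "0 0.1 0 -0.02 0 -0.01 0"

```text
clock: 13.17
ee_pos: [0.6617, -0.1333, 0.1443]
ee_rot: [-0.658, 0.658, 0.258, -0.259]
ft_force: [-1.8, -4.7, 1.0]
gripper_width: 0.0004
```

```bash
python3 -c "
from h import *
for k in range(3):
  s=monitor.observe();print(s['ee_pos'],s['ft_force'],s['wrist_torque']);cam('side')
"
```

```text
[ 0.6617365  -0.13330693  0.14432171] [-1.82602113 -4.70181195  0.96767676] [-0.83802329  0.54446572 -0.03820011]
[ 0.66172808 -0.13326799  0.14430467] [-3.5237358  -3.30903872  0.85054818] [-0.93479442  0.60543005 -0.00752651]
[ 0.66174175 -0.13327408  0.14432229] [-4.080348   -3.09260215  0.77021098] [-0.9355345   0.63486316 -0.07673499]
```

I commanded 1 mm more and the TCP stayed put while the force rose to about 5 N. The lever is on its stop, at about -48.5° as predicted. I'll back off and rise.

Emit:
jog_arm --pt "0 -0.3 0 0 0 0 0" --pt "0 -1.2 0 0 0 0 0" --pt "0 -2.5 0 0 0 0 0" --pt "0 -3 -2 0 0 0 0" --pt "0 -3 -5 0 0 0 0" --pt "0 -3 -8 0 0 0 0" --pt "0 -3 -12 0 0 0 0" --pt "0 -6 -14 -2 0 0 0" --pt "0 -9 -14 -4 0 0 0" --pt "0 -9 -14 -4 0 0 0" --pt "0 -9 -14 -4 0 0 0"

```text
clock: 14.23
ee_pos: [0.6228, -0.2255, 0.2849]
ee_rot: [-0.658, 0.659, 0.258, -0.257]
ft_force: [-0.1, 1.5, -0.5]
gripper_width: -0.0001
```

```bash
python3 lev.py c | head -2; python3 loc.py .537 .04
python3 - <<'E'
from h import *
import pickle
from loc import rim
a0,b0,_=pickle.load(open('c0.pkl','rb'))
for n,x0 in(('scene',a0),('side',b0)):
    x=cam(n);P=world(x);V=x['pixels'].max(2)
    m=(x['z_map']>0)&(V<75)&(P[...,2]>.137)&(P[...,2]<.159)&(np.hypot(P[...,0]-.676,P[...,1]+.12)<.032)
    q=P[m];print(n,'handle',len(q),q.mean(0).round(4) if len(q) else '',np.degrees(np.arctan2(*(q.mean(0)[:2]-[.627,-.065])[::-1])) if len(q) else '')
    for X,t in((x0,'before'),(x,'after')):
        Q=world(X)
        print(t,[np.median(Q[(X['z_map']>0)&(abs(Q[...,2]-h)<.003)&(np.hypot(Q[...,0]-cx,Q[...,1]-cy)<.036)],0).round(4).tolist() for h,cx,cy in((.08,.537,.039),(.066,.488,-.044),(.054,.507,-.138))])
E
```

```text
[ 0.62451041 -0.22039665  0.28359096] 14.3833 [0.34353002 0.34340506 0.02615089]
dir -46.84977215370359 finger polar deg -90.91784982774266 0.15541659240190953
scene (np.int64(7), array([0.539 , 0.0399])) (55, array([0.5374, 0.0369]))
side (np.int64(13), array([0.5368, 0.0419])) (70, array([0.5358, 0.0408]))
wrist (np.int64(134), array([0.538 , 0.0398])) (357, array([0.538 , 0.0371]))
scene handle 69 [ 0.67   -0.1212  0.1507] -52.589425419185694
before [[0.5375, 0.0358, 0.0796], [0.4873, -0.0465, 0.0658], [0.5102, -0.1424, 0.0541]]
after [[0.5302, 0.0305, 0.0797], [0.4873, -0.046, 0.0661], [0.5071, -0.1397, 0.0535]]
side handle 37 [ 0.6738 -0.113   0.1537] -45.70759127246539
before [[0.5344, 0.0417, 0.0803], [0.4894, -0.0386, 0.0663], [0.5046, -0.134, 0.0542]]
after [[0.5306, 0.0484, 0.0799], [0.4884, -0.0393, 0.0664], [0.509, -0.1334, 0.0542]]
```

View pics/w_c.png

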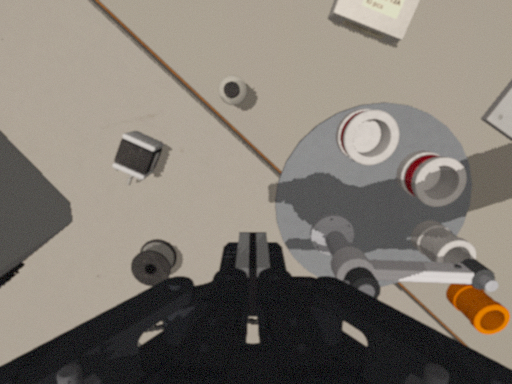

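View pics/v_c.png

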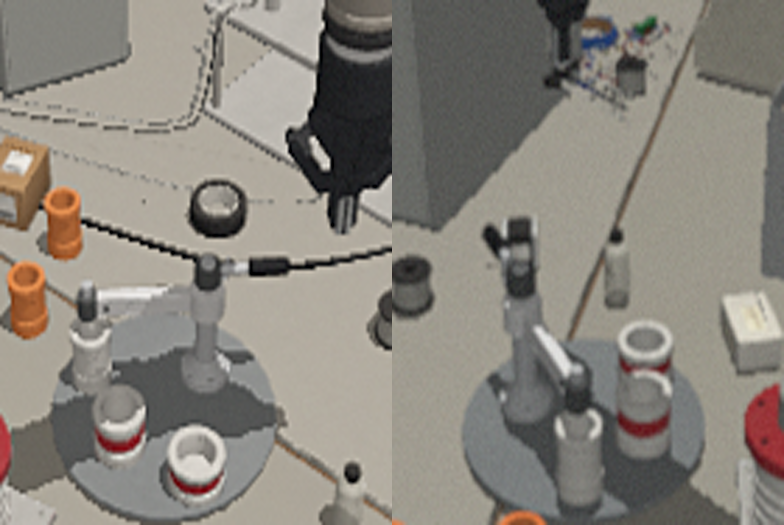

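The stylus is within about 3 mm of the cup's axis in all three views. The lever is at about -49°, which works out to roughly 1.39 of 1.4 rad. All three cups are upright and unshifted, and the arm is clear. Handing in.

```bash
python3 -c "
from station import job,monitor
import numpy as np
print(np.abs(monitor.observe()['qd']).max());print(job.hand_in())"
```

```text
0.006165653905341042
the job is handed in; nothing more can be done
None
```

I pushed the swing arm round until its stylus stood over the tallest cup, then pushed the clamp lever round to its stop. I backed the arm clear and handed the job in at about 14.5 s of the 56 s allowed. No verdict was reported.

- **Stylus:** the last check put it about 1–3.5 mm from the tall cup's axis in all three cameras, against the 12 mm limit. It held still while the lever was pushed.
- **Lever:** at the end the tool stayed put when I commanded 1 mm more, and the force rose to about 5 N, so I took it to be on its stop. Its angle works out at about 1.39 of 1.4 rad. The two cameras disagreed on the handle's direction (-46° and -53°), but both are past the -55.6° I worked out for the 1.28 rad threshold.
- **Cups and other things:** the cups look upright and where they started. A crude before/after median for the tall cup differed by 8–9 mm. I put that down to the stylus arm hiding part of its rim, because the circle fit to the rim stayed put to within about 1 mm in the scene and side cameras. I checked the box, bottle and bracket only by eye in the pictures, and the robot never came near them.
- **Forces:** contact forces read at the wrist stayed at about 5 N or less whenever I read them; I did not record them in between.

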